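# Break loose a screwed watch back of unknown thread in the bench case opener

### The arm

A 6-joint arm with a two-finger parallel gripper is mounted at the origin on the work surface. World frame = base frame: x ahead of the robot, y to its left, z up, the work surface at z = 0. Lengths are in mm, angles in degrees, forces in N, time in s.
With the tool pointing down it reaches from about 300 to 850 mm from the base axis. Payload 4.2 kg.
Tool frame: the origin (TCP) lies between the finger pads; the fingertips stand 22 mm ahead of it and the grasp point (between the pads) lies 3 mm ahead of it (env.finger_overhang is the distance from the TCP to the fingertips, in mm); z points along the fingers, y is the line along which they close (so a half turn about z gives the same grasp; the last joint's range is limited). The gripper opens to 91 mm and grips with 3 to 60 N. Pads are 32 mm wide; open, the fingers measure 118 mm over their backs; the gripper's body (76 mm by 178 mm) begins 60 mm behind the grasp point.
Start: joints at [-76.318, 18.312, 89.639, -0, 72.044, -1.146], TCP at [147.156, -555.865, 235.976] pointing down, gripper open.
Joint ranges: [-177.97, 177.97], [-48.28, 115.42], [12.27, 149.76], [-77.06, 257.06], [2.81, 150.46], [-146.56, 146.56]. Speed limits (degrees/s): [147.25, 147.25, 180, 180, 180, 180].

### API

Orientations are given as [roll, pitch, yaw] about the fixed x, y, z axes, in that order (R = Rz(yaw) Ry(pitch) Rx(roll)).
In Python, from workcell import state, cams, ticket, look_for, outline_of, env gives the robot as it stands.
- The arm moves only by the tool servo_tool, never from a script. Its argument "steps" is a list of rows, each a list of 3 entries, a list of its own where there are three numbers: the closure in counts, from 0 (fully open) to 255 (shut), then the shift along the tool's x, y, z in mm, then the turn, a rotation vector about the tool's x, y, z in rad. A call has exactly 10 rows; each row shifts and turns the commanded pose from where the row before left it, along the tool's axes as they then stand; what a row does not reach is not made up. A row lasts 1/10 s, in which the tool goes at most 50 mm and 8.59 degrees, less where a joint would pass 70% of its speed; a pose out of reach is approached as far as the arm can. A call with a gripper value outside its range is refused whole. The fingers move at their own pace and stop on an object; "squeeze" is the grip in N (left out, the last holds). Time passes only in rows, so rows that do not move let the fingers close, or fill a call up. It gives the time, the measured TCP pose, the force, the opening and the grip force at its end, in the units of the state.
- state(): the state, without advancing time (a new reading comes with each control period).
- cams.grab_frame(name): name is "side" or "top" or "wrist"; returns a dict with "color" (384x512x3 uint8, red, green, blue), "z_map" (384x512 float32, mm along the optical axis (not along the pixel's ray), 0 where there is no reading), "fovy" (degrees; the focal length in pixels is half the picture's height over the tangent of half this angle, whatever the lens; pixels are square), "cx", "cy" (the principal point, pixels), "eye" and "rotation" of the camera in the world; the wrist camera has in their place "tool_from_camera" (4x4, takes a point from camera to tool coordinates, whose origin is the TCP and whose axes are the flange's). Camera axes: x right, y up, looking along -z (the intrinsics and any distortion apply to the point x, -y, -z); pixel columns grow to the right and rows downward; lengths in mm; the calibration is good to about 2 mm. A picture is of the moment at which its call begins: read the wrist's pose just before it.
- ticket.job_done(): hands the job in; it is judged then, once.
Trained networks look in a picture, given as the dict that the camera call returned (one of the last four; its "shot" number tells which), for a name from the list of things; names that differ only in an ending like _2 or _b are one class to them, and where a whole thing is asked for, a point or a joint stands for the part that bears it (a point fixed in the world has none). Each returns a list of dicts, best first, with "confidence" (0 to 1); they miss things now and then, are a little off and sometimes report something else, mostly with a low value. They report only what shows in the picture. A call takes as long as a camera call.
- look_for(picture, thing): "at" ([column, row] in pixels, amid what is visible of it).
- outline_of(picture, thing): "pixels" (384x512 bool, what is visible of it) and "at" ([column, row] in pixels, amid what is visible of it).
The state is a dict: "time_s": time; "qpos": joint angles; "qvel": joint speeds; "effort": joint torques, N m; "ee_pos": TCP position; "ee_rot": TCP orientation; "force": force on the tool from outside, world axes, zero at the start; "torque": the same for the moment, N m; "gripper_width": finger opening in mm; "gripper_force": force on a finger pad.
Only numpy, scipy, OpenCV 4.12 (cv2) and the standard library are available. Lean on these libraries where they do the work, as an engineer would, in place of code of your own. Each camera call takes 0.05 s, during which the arm holds its last target. There are 200 camera calls.

### The job

A watch lies face down in the case opener with the dies already seated in its screwed back. Push the cam lever right round to its stop so that the jaws hold the case, and only then turn the crossbar to break the back loose, at least a quarter turn: backs like this come with either hand of thread, so feel which way it gives and do not force it the way that goes solid, or the case is dragged round in its jaws. Leave the cam closed and do not disturb the other things on the bench.

Things in the scene. Friction and masses are not known exactly. Their poses are not given: they have to be found in the camera images.
- crossbar_hub (a point): Centre of the steel hub (34 mm across) on top of the opener's upright spindle, 200 mm above the table; the spindle axis is vertical through it. The crossbar runs through it at that height: a steel rod 12 mm thick with a black ball 26 mm across on each end, 196 mm long over all. Apart from spindle, hub and crossbar, the opener is at most 174 mm high, and 160 mm at its round head under the hub.
- ball_a (a point): Centre of one ball of the crossbar, 85 mm from the spindle axis, 200 mm above the table. At the start this end of the bar points away from the robot and to the side of the cam lever.
- ball_b (a point): Centre of the other, identical ball of the crossbar, opposite ball_a: 85 mm from the spindle axis, 200 mm above the table.
- caseback (a joint): Turn of the watch's screwed back (37 mm wide, at the foot of the spindle) in rad, one to one with the crossbar; 0 at the start, growing counter-clockwise seen from above. The way that loosens differs from watch to watch and cannot be seen. That way it turns with a steady drag of about 0.4 N m (6 N on the bar 70 mm from the axis), stays where it is left, and is free for 2.9 rad.
- watch_case (a joint): How far the 42 mm watch case has been dragged round in its jaws (rad, 0 at the start). In the tightening direction the bar has the same drag over about 0.04 rad of play, then goes solid: it yields only 0.004 rad per newton pushed 70 mm from the axis, as the case drags: about 0.03 rad at 13 N, and 0.09 rad, which mars it, at about 30 N. Let go, it springs back to about 0.02 rad.
- lever_pivot (a point): The vertical pivot of the cam lever, at the height of its rod, 48 mm above the table. It stands on an ear of the opener's base, 108 mm to the side of the spindle axis.
- lever_ball (a point): Centre of the black ball (26 mm across) on the end of the cam lever: a level steel rod 12 mm thick, 48 mm above the table, the ball 130 mm from the pivot. Farther than 40 mm from the pivot there is only the table under the lever, with low things lying on it.
- clamp_lever (a joint): Angle of the cam lever in rad. 0: sticking straight out sideways from the opener's base, jaws slack. It turns clockwise seen from above, towards the robot; at 1.57 it meets its stop, jaws closed, lying along the base towards the robot. It drags with about 0.3 N m (3 N pushed 100 mm from the pivot) and stays where it is left.
- opener: The bench case opener, grey cast iron, fixed. Origin at table level on the spindle axis; x axis towards its steel column (105 mm behind the spindle, away from the robot), -y axis towards the ear with the cam lever. Base plate from x = -90 to 145 mm, 130 mm wide, 24 mm high; ear 56 mm wide out to y = -138 mm. Round head 104 mm across under the hub, top 160 mm above the table.
- loupe: Bystander: a dark wooden eye loupe, 40 mm across, 34 mm high, standing to the left of the opener's base. Origin under its centre.
- tweezers: Bystander: steel tweezers 130 mm long and 10 mm high lying flat on the table under the sweep of the cam lever. Origin at the middle, at table level.
- pegwood: Bystander: a pegwood stick 8 mm thick, 100 mm long, lying on the opener's base plate near its edge towards the robot. Origin under its middle.
- die_block: Bystander: a round wooden block of spare dies, 60 mm across and 40 mm high, between opener and robot. Origin under its centre.
- blower: Bystander: a black rubber dust blower, 60 mm across, 115 mm high, standing to the robot's right. Origin under its centre.
- screwdriver: Bystander: a brass screwdriver 120 mm long, 26 mm thick, lying to the robot's left. Origin at its middle, at table level.
- movement_dome: Bystander: a movement under a clear dust dome with a knob, 84 mm across, 71 mm high, to the robot's left. Origin under its centre.
- brush: Bystander: a bench brush 160 mm long, 20 mm high, lying to the robot's right. Origin at its middle, at table level.

How it is judged:
By the outcome, as a careful person would: the job done as asked, in the order asked, and still so for the second after the job is handed in, with the robot touching nothing.
It also fails if it takes over 64 s, if anything falls off the work surface, if the arm or the gripper's body presses on something with over 40 N, if the wrist force passes 120 N, or if a joint passes its speed limit or range.

## Working session

There is one attempt and no reset: what is moved stays moved. The work goes in short steps, Python scripts to look and compute and a tool call to move; the robot and the scene stay as the last step left them, time stands still between calls to the robot, and variables do not carry over. Pictures are saved under pics/ and viewed, at most 10 in all, crops included, and the job is handed in when it is done.

Besides the shell and the picture viewer there is one more tool, called after "Request:" by a JSON object that holds its "name" and its "arguments". servo_tool: Moves the arm, as the interface text tells. Its arguments: {"type":"object","properties":{"steps":{"type":"array","items":{"type":"array"}},"squeeze":{"type":"number"}},"required":["steps"]}

```bash
mkdir -p pics; ls; cat > h.py <<'E'
import numpy as np, cv2
from workcell import state, cams, ticket, look_for, outline_of, env
def shot(n,save=None):
    p=cams.grab_frame(n)
    if save: cv2.imwrite('pics/'+save,p['color'][:,:,::-1])
    return p
def ray(p,at):
    f=192/np.tan(np.radians(p['fovy']/2))
    d=np.array([(at[0]-p['cx'])/f,-(at[1]-p['cy'])/f,-1.])
    return np.array(p['eye']),np.array(p['rotation'])@d
def atz(p,at,z):
    e,d=ray(p,at); return e+d*(z-e[2])/d[2]
def cloud(p):
    r,c=np.mgrid[0:384,0:512]; f=192/np.tan(np.radians(p['fovy']/2))
    d=np.stack([(c-p['cx'])/f,-(r-p['cy'])/f,-np.ones_like(c,float)],-1)*p['z_map'][...,None]
    return d@np.array(p['rotation']).T+np.array(p['eye'])
E
python3 - <<'E'
from h import *
s=state();print(s)
for n in('top','side'):
    p=shot(n,n+'1.png');print(n,{k:p[k] for k in p if k not in('color','z_map')})
    C=cloud(p)
    for t,z in [('crossbar_hub',200),('ball_a',200),('lever_pivot',48),('lever_ball',48),('opener',0),('tweezers',5),('loupe',34),('blower',100),('die_block',40),('brush',10),('movement_dome',60),('screwdriver',15),('pegwood',28)]:
        for r in look_for(p,t)[:3]:
            a=r['at'];print(n,t,np.round(a),round(r['confidence'],2),atz(p,a,z).round(),C[int(a[1]),int(a[0])].round())
E
```

```text
pics
{'time_s': 0.0, 'qpos': array([-7.63187096e+01,  1.83508755e+01,  8.97064102e+01, -9.54957510e-04,
        7.20432334e+01, -1.14543896e+00]), 'qvel': array([ 0.18796315,  0.00870748, -0.03136738, -0.08447245,  0.04552615,
        0.00288   ]), 'effort': array([ 1.93815773e-03, -4.12455583e+01, -2.31969827e+01,  7.29674217e-02,
        4.59095836e-02, -1.52419493e-04]), 'ee_pos': array([ 147.03110799, -555.40246874,  235.12789031]), 'ee_rot': array([-1.79899483e+02, -1.10167006e-03,  1.48270236e+01]), 'force': array([ 0.44411251, -0.11352106,  0.19388652]), 'torque': array([0.01177952, 0.01130199, 0.02066238]), 'gripper_force': 0.0, 'gripper_width': 91.01945564177835}
top {'fovy': 50.684463865951436, 'cx': 258.7326975405244, 'cy': 199.1121329628296, 'eye': array([ 507.46912008,   52.6102985 , 1144.16338683]), 'rotation': array([  4.99987358,   0.5867204 , -91.37812445]), 'shot': 1}Traceback (most recent call last):
  File "<stdin>", line 5, in <module>
  File "h.py", line 16, in cloud
    return d@np.array(p['rotation']).T+np.array(p['eye'])
           ~~~~~~~~~~~~~~~~~~~~~~~~~~~^~~~~~~~~~~~~~~~~~~
ValueError: operands could not be broadcast together with shapes (384,512) (3,)
```

```bash
sed -i "s/np.array(p\['rotation'\])/Rm(p)/" h.py; cat >> h.py <<'E'
from scipy.spatial.transform import Rotation as Ro
def Rm(p): return Ro.from_euler('xyz',p['rotation'],degrees=True).as_matrix()
E
python3 - <<'E'
from h import *
for n in('top','side'):
    p=shot(n,n+'1.png');print(n,{k:p[k] for k in p if k not in('color','z_map')})
    C=cloud(p)
    for t,z in [('crossbar_hub',200),('ball_a',200),('lever_pivot',48),('lever_ball',48),('opener',0),('tweezers',5),('loupe',34),('blower',100),('die_block',40),('brush',10),('movement_dome',60),('screwdriver',15),('pegwood',28)]:
        for r in look_for(p,t)[:3]:
            a=r['at'];print(n,t,np.round(a),round(r['confidence'],2),atz(p,a,z).round(),C[int(a[1]),int(a[0])].round())
E
```

```text
top {'fovy': 50.684463865951436, 'cx': 258.7326975405244, 'cy': 199.1121329628296, 'eye': array([ 507.46912008,   52.6102985 , 1144.16338683]), 'rotation': array([  4.99987358,   0.5867204 , -91.37812445]), 'shot': 2}
top crossbar_hub [270. 187.] 0.72 [618.  34. 200.] [617.  36. 214.]
top ball_a [268. 189.] 0.89 [614.  38. 200.] [614.  38. 214.]
top lever_pivot [328. 176.] 0.64 [ 662. -129.   48.] [ 662. -129.   47.]
top lever_ball [332. 174.] 0.64 [ 666. -139.   48.] [ 667. -136.   51.]
top opener [269. 182.] 0.96 [655.  31.   0.] [628.  36. 216.]
top opener [272. 209.] 0.5 [578.  24.   0.] [569.  29. 155.]
top tweezers [338. 195.] 0.53 [ 613. -161.    5.] [ 614. -159.    4.]
top loupe [232. 213.] 0.59 [568. 136.  34.] [569. 137.  17.]
top blower [400. 236.] 0.97 [ 495. -299.  100.] [ 495. -311.   60.]
top die_block [264. 251.] 0.7 [462.  51.  40.] [463.  51.  39.]
top brush [398. 178.] 0.76 [ 658. -332.   10.] [ 658. -328.   19.]
top movement_dome [122. 209.] 0.9 [585. 430.  60.] [585. 431.  56.]
top screwdriver [123. 265.] 0.77 [434. 440.  15.] [436. 438.  25.]
top screwdriver [27
[... 635 characters left out ...]
162.   0.] [573. 147.  19.]
side opener [294. 213.] 0.63 [675.  81.   0.] [664.  63.  24.]
side tweezers [307. 269.] 0.71 [ 624. -172.    5.] [ 625. -170.    7.]
side tweezers [272. 226.] 0.24 [578.  38.   5.] [567.  13.  33.]
side blower [283. 313.] 0.68 [ 479. -358.  100.] [ 488. -334.   66.]
side die_block [243. 230.] 0.62 [472.  18.  40.] [475.  33.  25.]
side brush [338. 308.] 0.59 [ 656. -335.   10.] [ 651. -341.   24.]
side movement_dome [243. 158.] 0.67 [571. 372.  60.] [580. 413.  33.]
side screwdriver [206. 166.] 0.64 [433. 425.  15.] [430. 414.  24.]
side pegwood [314. 246.] 0.7 [ 673. -111.   28.] [ 664. -127.   49.]
side pegwood [285. 182.] 0.56 [689. 219.  28.] [614.  24. 205.]
```

View pics/top1.png

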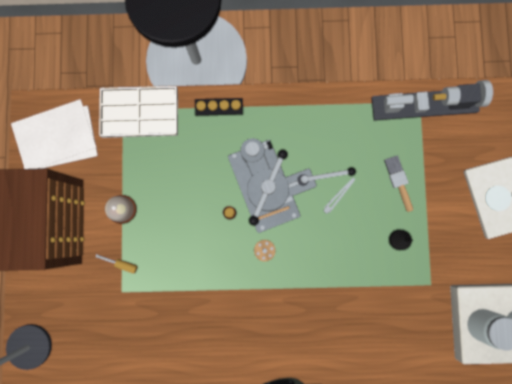

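View pics/side1.png

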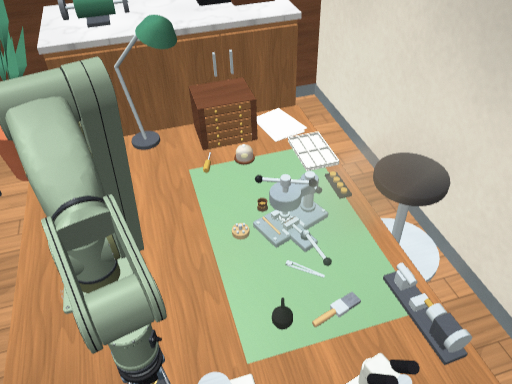

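```bash
python3 - <<'E'
from h import *
p=shot('top');C=cloud(p);im=p['color'].astype(int)
def dark(u,v,z,r=9):
    m=np.zeros((384,512),bool);m[v-r:v+r,u-r:u+r]=1
    m&=(im.max(2)<60); ys,xs=np.nonzero(m);a=(xs.mean(),ys.mean());print(a,m.sum());return atz(p,a,z)
a=dark(283,154,205);b=dark(254,220,205);l=dark(351,172,52)
print(a,b,l,(a+b)/2,np.linalg.norm(a-b),np.degrees(np.arctan2(*(a-b)[1::-1])))
pv=atz(p,(304,180),60);print('pivot',pv,np.linalg.norm((l-pv)[:2]))
col=atz(p,(252.5,148),174);print('col',col)
for z in [(160,240)]:
    m=(C[...,2]>195)&(C[...,2]<240)&(abs(C[...,0]-620)<150)&(abs(C[...,1]-35)<150);print(C[m].mean(0),m.sum())
    q=C[m]; print(q[:,:2].min(0),q[:,:2].max(0))
E
```

```text
(np.float64(282.3673469387755), np.float64(153.6122448979592)) 49
(np.float64(253.37735849056602), np.float64(220.16981132075472)) 53
(np.float64(351.3333333333333), np.float64(170.93939393939394)) 33
[695.63593103   2.20929788 205.        ] [541.22605823  73.82234334 205.        ] [ 673.74054953 -191.6584654    52.        ] [618.43099463  38.01582061 205.        ] 170.20821689657294 -24.881182120595046
pivot [651.16617986 -61.67122639  60.        ] 131.9328786504573
col [717.55794585  72.64161223 174.        ]
[616.85108864  38.84532275 207.508918  ] 603
[529.87678064  -8.78404423] [706.98404581  86.5246895 ]
```

Request:
{"name": "servo_tool", "arguments": {"steps": [[0,[45,-17.5,0],[0,0,0]],[0,[45,-17.5,0],[0,0,0]],[0,[45,-17.5,0],[0,0,0]],[0,[45,-17.5,0],[0,0,0]],[0,[45,-17.5,0],[0,0,0]],[0,[45,-17.5,0],[0,0,0]],[0,[45,-17.5,0],[0,0,0]],[0,[45,-17.5,0],[0,0,0]],[0,[45,-17.5,0],[0,0,0]],[0,[45,-17.5,0],[0,0,0]]]}}

```text
time_s: 2.5
ee_pos: [538.8, -270.1, 236.1]
ee_rot: [180.0, -0.0, 14.8]
force: [0.9, -1.3, -0.5]
gripper_width: 91.2
gripper_force: 0.0
```

Request:
{"name": "servo_tool", "arguments": {"steps": [[0,[40,-15,0],[0,0,0]],[0,[40,-15,0],[0,0,0]],[0,[40,-15,0],[0,0,0]],[0,[0,0,0],[0,0,-0.14]],[0,[0,0,0],[0,0,-0.14]],[0,[0,0,0],[0,0,-0.14]],[0,[0,0,0],[0,0,-0.14]],[0,[0,0,0],[0,0,-0.14]],[0,[0,0,0],[0,0,-0.14]],[0,[0,0,0],[0,0,-0.14]]]}}

```text
time_s: 3.5
ee_pos: [641.9, -197.3, 235.8]
ee_rot: [-180.0, 0.0, 71.3]
force: [-0.4, 0.3, -1.3]
gripper_width: 91.0
gripper_force: 0.0
```

Request:
{"name": "servo_tool", "arguments": {"steps": [[0,[0,0,0],[0,0,-0.14]],[0,[0,0,0],[0,0,-0.14]],[0,[0,0,0],[0,0,-0.14]],[0,[0,0,0],[0,0,-0.14]],[0,[0,0,0],[0,0,0]],[0,[0,0,0],[0,0,0]],[0,[0,0,0],[0,0,0]],[0,[0,0,0],[0,0,0]],[0,[0,0,0],[0,0,0]],[0,[0,0,0],[0,0,0]]]}}

```text
time_s: 4.5
ee_pos: [641.9, -197.3, 236.0]
ee_rot: [180.0, 0.0, 103.0]
force: [0.1, 0.2, -0.1]
gripper_width: 91.4
gripper_force: 0.0
```

```bash
python3 - <<'E'
from h import *
s=state();print(s['ee_pos'],s['ee_rot'],s['force'],s['qpos'])
p=shot('wrist','w1.png');print(p['tool_from_camera'],p['fovy'],p['cx'],p['cy'])
E
```

```text
[ 641.86225651 -197.32484194  235.96325879] [1.79999615e+02 5.25443587e-03 1.03038542e+02] [ 0.11098562  0.24556709 -0.08814824] [-1.80680289e+01  2.71858349e+01  7.56339850e+01 -4.40976456e-03
  7.71771356e+01 -3.11055922e+01]
[[-4.84460254e-04  9.57633906e-01  2.87987965e-01  8.08894740e+01]
 [ 9.99999591e-01  6.83867964e-04 -5.91813249e-04  3.19520348e-01]
 [-7.63686177e-04  2.87987561e-01 -9.57633845e-01 -1.48311281e+02]
 [ 0.00000000e+00  0.00000000e+00  0.00000000e+00  1.00000000e+00]] 67.19389633640728 256.74455506658825 193.20451262758027
```

View pics/w1.png

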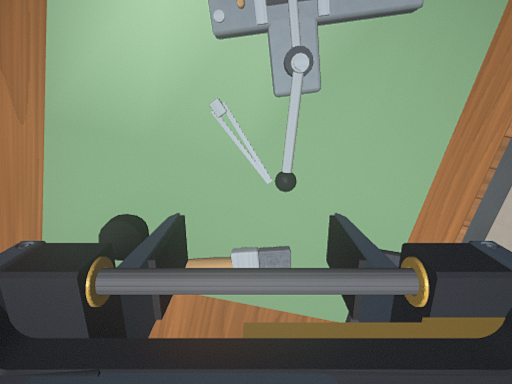

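```bash
cat >> h.py <<'E'
def wz(p,at,z,s):
    f=192/np.tan(np.radians(p['fovy']/2)); T=p['tool_from_camera']
    R=Ro.from_euler('xyz',s['ee_rot'],degrees=True).as_matrix()
    d=R@T[:3,:3]@np.array([(at[0]-p['cx'])/f,-(at[1]-p['cy'])/f,-1.]); e=R@T[:3,3]+s['ee_pos']
    return e+d*(z-e[2])/d[2]
E
python3 - <<'E'
from h import *
s=state();p=shot('wrist')
b=wz(p,(286,181),50,s);v=wz(p,(299.5,62),55,s);print(b,v,np.linalg.norm((b-v)[:2]),np.degrees(np.arctan2(*(b-v)[1::-1])))
for a in [(275,90),(320,90)]:print(wz(p,a,24,s))
E
```

```text
[ 677.38756174 -193.69639812   50.        ] [657.77665705 -65.07488483  55.        ] 130.1079600358293 -81.33088595325113
[640.96960138 -95.71394424  24.        ]
[692.51528041 -83.79634071  24.        ]
```

Request:
{"name": "servo_tool", "arguments": {"steps": [[255,[6,18,0],[0,0,0.07]],[255,[6,18,0],[0,0,0]],[255,[6,18,0],[0,0,0]],[255,[6,18,0],[0,0,0]],[255,[0,0,20],[0,0,0]],[255,[0,0,20],[0,0,0]],[255,[0,0,20],[0,0,0]],[255,[0,0,20],[0,0,0]],[255,[0,0,10],[0,0,0]],[255,[0,0,0],[0,0,0]]], "squeeze": 10}}

```text
time_s: 5.6
ee_pos: [707.7, -160.9, 144.2]
ee_rot: [-179.8, -0.1, 99.0]
force: [-1.0, -0.6, 0.0]
gripper_width: 14.1
gripper_force: 0.0
```

Request:
{"name": "servo_tool", "arguments": {"steps": [[255,[0,0,20],[0,0,0]],[255,[0,0,20],[0,0,0]],[255,[0,0,20],[0,0,0]],[255,[0,0,20],[0,0,0]],[255,[0,0,8],[0,0,0]],[255,[0,0,0],[0,0,0]],[255,[0,-5,0],[0,0,0]],[255,[0,-5,0],[0,0,0]],[255,[0,0,0],[0,0,0]],[255,[0,0,0],[0,0,0]]]}}

```text
time_s: 6.6
ee_pos: [698.8, -162.9, 58.9]
ee_rot: [179.9, 0.0, 99.0]
force: [0.3, 0.3, 0.7]
gripper_width: 0.3
gripper_force: 0.0
```

Request:
{"name": "servo_tool", "arguments": {"steps": [[255,[0,-7,0],[0,0,0]],[255,[-1.5,-10.5,0],[0,0,0.1]],[255,[-1.5,-10.5,0],[0,0,0.1]],[255,[-1.5,-10.5,0],[0,0,0.1]],[255,[-1.5,-10.5,0],[0,0,0.1]],[255,[-1.5,-10.5,0],[0,0,0.1]],[255,[-1.5,-10.5,0],[0,0,0.1]],[255,[-1.5,-10.5,0],[0,0,0.1]],[255,[-1.5,-10.5,0],[0,0,0.1]],[255,[0,0,0],[0,0,0]]]}}

```text
time_s: 7.6
ee_pos: [609.3, -158.6, 58.5]
ee_rot: [179.9, -0.1, 53.2]
force: [2.3, 2.3, -0.4]
gripper_width: 0.4
gripper_force: 1.0
```

Request:
{"name": "servo_tool", "arguments": {"steps": [[255,[-0.7,-5.2,0],[0,0,0.05]],[255,[-0.7,-5.2,0],[0,0,0.05]],[255,[-0.7,-5.2,0],[0,0,0.05]],[255,[-0.7,-5.2,0],[0,0,0.05]],[255,[-0.7,-5.2,0],[0,0,0.05]],[255,[-0.7,-5.2,0],[0,0,0.05]],[255,[0,0,0],[0,0,0]],[255,[0,0,0],[0,0,0]],[255,[0,0,0],[0,0,0]],[255,[0,0,0],[0,0,0]]]}}

```text
time_s: 8.6
ee_pos: [584.5, -141.3, 58.2]
ee_rot: [179.9, -0.0, 36.1]
force: [3.1, 1.5, 1.3]
gripper_width: 0.7
gripper_force: 1.3
```

```bash
python3 - <<'E'
from h import *
s=state();print(s['ee_pos'],s['ee_rot'],s['force'],s['torque'])
p=shot('top');cv2.imwrite('pics/t2.png',cv2.resize(p['color'][110:290,190:400,::-1],None,fx=3,fy=3,interpolation=2))
E
```

```text
[ 584.52789827 -141.33613165   58.19534844] [ 1.79944121e+02 -4.12541257e-02  3.60652636e+01] [3.09401153 1.46608553 1.33844556] [ 0.0267819  -0.47232295  0.02364514]
```

View pics/t2.png

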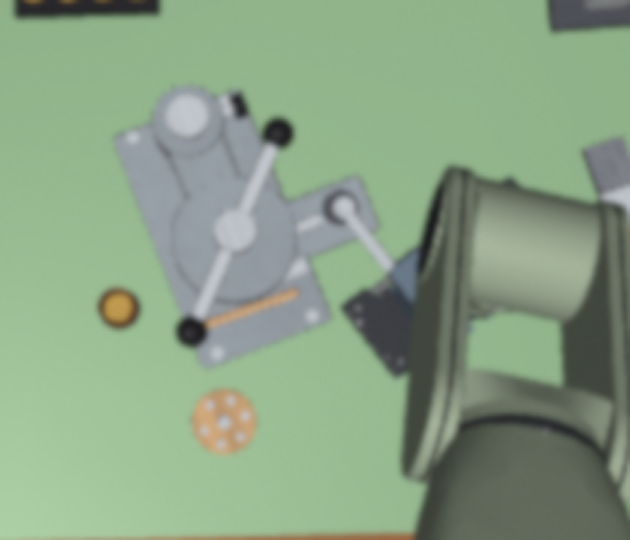

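Request:
{"name": "servo_tool", "arguments": {"steps": [[255,[-0.7,-5.2,0],[0,0,0.05]],[255,[-0.7,-5.2,0],[0,0,0.05]],[255,[-0.7,-5.2,0],[0,0,0.05]],[255,[-0.7,-5.2,0],[0,0,0.05]],[255,[0,0,0],[0,0,0]],[255,[-0.3,-2.1,0],[0,0,0.02]],[255,[-0.3,-2.1,0],[0,0,0.02]],[255,[0,0,0],[0,0,0]],[255,[0,0,0],[0,0,0]],[255,[0,0,0],[0,0,0]]]}}

```text
time_s: 9.65
ee_pos: [568.4, -121.4, 58.0]
ee_rot: [180.0, 0.0, 22.3]
force: [2.6, -0.4, 1.1]
gripper_width: 0.6
gripper_force: 1.2
```

Request:
{"name": "servo_tool", "arguments": {"steps": [[255,[-0.2,-1,0],[0,0,0.01]],[255,[-0.2,-1,0],[0,0,0.01]],[255,[-0.2,-1,0],[0,0,0.01]],[255,[0,0,0],[0,0,0]],[255,[0,0,0],[0,0,0]],[255,[0,0,0],[0,0,0]],[255,[0,0,0],[0,0,0]],[255,[0,0,0],[0,0,0]],[255,[0,0,0],[0,0,0]],[255,[0,0,0],[0,0,0]]]}}

```text
time_s: 10.65
ee_pos: [566.7, -118.7, 57.9]
ee_rot: [-180.0, 0.0, 20.6]
force: [2.4, -0.3, 1.7]
gripper_width: 0.6
gripper_force: 1.2
```

Request:
{"name": "servo_tool", "arguments": {"steps": [[255,[-0.2,-1,0],[0,0,0.01]],[255,[-0.2,-1,0],[0,0,0.01]],[255,[-0.2,-1,0],[0,0,0.01]],[255,[-0.2,-1,0],[0,0,0.01]],[255,[0,0,0],[0,0,0]],[255,[0,0,0],[0,0,0]],[255,[0,0,0],[0,0,0]],[255,[0,0,0],[0,0,0]],[255,[0,0,0],[0,0,0]],[255,[0,0,0],[0,0,0]]]}}

```text
time_s: 11.65
ee_pos: [566.1, -117.1, 58.2]
ee_rot: [179.7, -0.1, 18.3]
force: [5.1, -7.6, -0.8]
gripper_width: 0.6
gripper_force: 3.5
```

Request:
{"name": "servo_tool", "arguments": {"steps": [[255,[0,-1,0],[0,0,0]],[255,[0,-1,0],[0,0,0]],[255,[0,-1,0],[0,0,0]],[255,[0,0,0],[0,0,0]],[255,[0,0,0],[0,0,0]],[255,[0,0,0],[0,0,0]],[255,[0,0,0],[0,0,0]],[255,[0,0,0],[0,0,0]],[255,[0,0,0],[0,0,0]],[255,[0,0,0],[0,0,0]]]}}

```text
time_s: 12.65
ee_pos: [566.8, -114.9, 58.6]
ee_rot: [179.6, -0.3, 18.3]
force: [6.9, -8.7, -1.1]
gripper_width: 0.4
gripper_force: 4.9
```

Request:
{"name": "servo_tool", "arguments": {"steps": [[255,[0,-1,0],[0,0,0]],[255,[0,-1,0],[0,0,0]],[255,[0,-1,0],[0,0,0]],[255,[0,-1,0],[0,0,0]],[255,[0,0,0],[0,0,0]],[255,[0,0,0],[0,0,0]],[255,[0,0,0],[0,0,0]],[255,[0,0,0],[0,0,0]],[255,[0,0,0],[0,0,0]],[255,[0,0,0],[0,0,0]]]}}

```text
time_s: 13.65
ee_pos: [566.6, -114.4, 58.7]
ee_rot: [179.2, -0.4, 18.5]
force: [8.4, -19.7, -4.0]
gripper_width: 0.6
gripper_force: 10.2
```

```bash
python3 - <<'E'
from h import *
s=state();print(s['ee_pos'],s['ee_rot'],s['force'],s['torque'])
p=shot('side');cv2.imwrite('pics/s2.png',cv2.resize(p['color'][150:290,200:360,::-1],None,fx=4,fy=4,interpolation=2))
E
```

```text
[ 566.62377326 -114.39230633   58.73842718] [179.23030027  -0.35071686  18.49050104] [  8.38560891 -19.6754503   -3.99634461] [-3.57565217 -1.57962464  0.32391289]
```

View pics/s2.png

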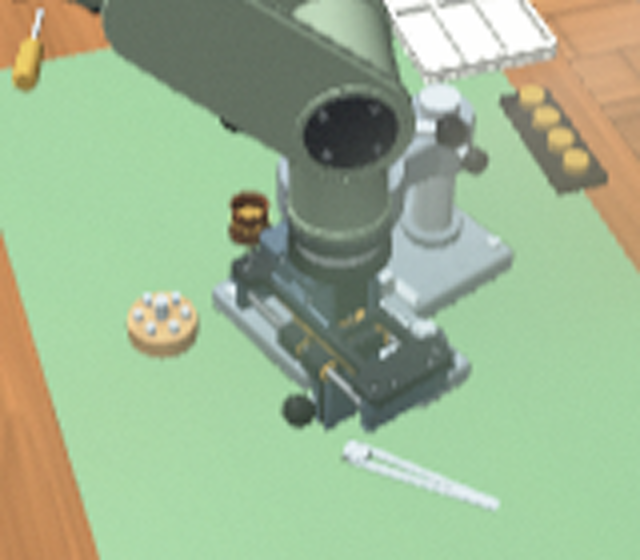

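Request:
{"name": "servo_tool", "arguments": {"steps": [[255,[0,10,0],[0,0,0]],[255,[0,10,0],[0,0,0]],[255,[0,6,0],[0,0,0]],[255,[0,0,-30],[0,0,0]],[255,[0,0,-40],[0,0,0]],[255,[0,0,-40],[0,0,0]],[255,[0,0,-40],[0,0,0]],[255,[0,0,-40],[0,0,0]],[150,[0,0,-16],[0,0,0]],[150,[0,0,0],[0,0,0]]]}}

```text
time_s: 14.7
ee_pos: [571.1, -133.2, 266.5]
ee_rot: [179.9, -0.2, 18.3]
force: [0.5, 1.2, -1.2]
gripper_width: 13.4
gripper_force: 0.0
```

Request:
{"name": "servo_tool", "arguments": {"steps": [[150,[10,-30,0],[0,0,0]],[150,[10,-30,0],[0,0,0]],[150,[10,-30,0],[0,0,0]],[150,[0,0,0],[0,0,0.13]],[150,[0,0,0],[0,0,0.13]],[150,[0,0,0],[0,0,0.13]],[150,[0,0,0],[0,0,0.13]],[150,[0,0,0],[0,0,0.13]],[150,[0,0,0],[0,0,0.12]],[150,[0,0,0],[0,0,0]]]}}

```text
time_s: 15.7
ee_pos: [569.5, -38.2, 261.6]
ee_rot: [179.9, 0.3, -25.8]
force: [-0.3, -0.4, 0.1]
gripper_width: 37.3
gripper_force: 0.0
```

```bash
python3 - <<'E'
from h import *
s=state();print(s['ee_pos'],s['ee_rot'],s['force'],s['gripper_width'],s['qpos'])
p=shot('wrist','w2.png')
E
```

```text
[569.54044777 -38.21831364 261.59922973] [179.90233082   0.27125049 -25.83592316] [-0.25269442 -0.42052833  0.06211044] 37.28164242480707 [-4.99625812e+00  1.72356385e+01  8.74752311e+01  5.38818576e-03
  7.55773817e+01  1.10838079e+02]
```

View pics/w2.png

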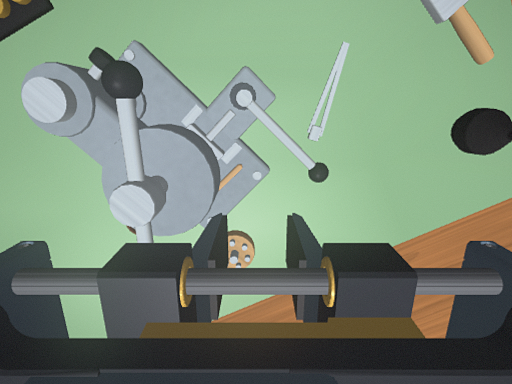

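```bash
python3 - <<'E'
from h import *
s=state();p=shot('wrist')
h=wz(p,(133,204),216,s);a=wz(p,(123,80),203,s);print(h,a,np.linalg.norm((a-h)[:2]),np.degrees(np.arctan2(*(a-h)[1::-1])))
P=wz(p,(245,97),55,s);L=wz(p,(318,172),50,s);print(P,L,np.degrees(np.arctan2(*(L-P)[1::-1])))
# head/column axis check: column
c=wz(p,(45,100),174,s);print(c,np.degrees(np.arctan2(*(c-h)[1::-1])),p['z_map'][204,133],p['z_map'][100,45])
E
```

```text
[622.169099    33.44794923 216.        ] [697.76033699  -1.13884977 203.        ] 83.12810550880546 -24.586481183834767
[658.70187794 -66.60796344  55.        ] [ 537.3446934  -109.90349762   50.        ] -160.3655722019512
[719.30325564  71.65581717 174.        ] 21.47227061232598 205.72775 223.89369
```

Request:
{"name": "servo_tool", "arguments": {"steps": [[150,[-11,-22,0],[0,0,0]],[150,[-11,-22,0],[0,0,0]],[150,[-11,-22,0],[0,0,0]],[150,[-10,-22,0],[0,0,0]],[150,[0,0,0],[0,0,0]],[150,[0,0,15],[0,0,0]],[150,[0,0,15],[0,0,0]],[150,[0,0,15],[0,0,0]],[150,[0,0,12],[0,0,0]],[150,[0,0,0],[0,0,0]]]}}

```text
time_s: 16.8
ee_pos: [569.3, 58.8, 204.8]
ee_rot: [179.9, 0.2, -25.8]
force: [0.7, 0.3, 1.0]
gripper_width: 37.4
gripper_force: 0.0
```

```bash
python3 - <<'E'
from h import *
s=state();print(s['ee_pos'],s['ee_rot'],s['force'],s['gripper_width'],s['qpos'])
p=shot('wrist','w3.png')
E
```

```text
[569.27972434  58.80028787 204.83854594] [179.85172195   0.21397067 -25.83887207] [0.69158847 0.26370191 0.9873906 ] 37.41681512373131 [ 4.75599371e+00  1.94044659e+01  9.26579132e+01 -2.01761958e-02
  6.81972734e+01  1.20602125e+02]
```

View pics/w3.png

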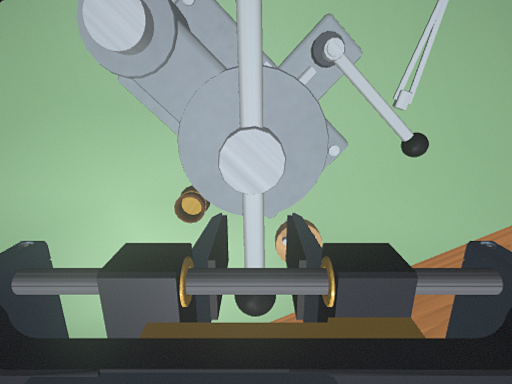

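Request:
{"name": "servo_tool", "arguments": {"steps": [[190,[0,0,0],[0,0,0]],[190,[0,0,0],[0,0,0]],[190,[0,0,0],[0,0,0]],[190,[0,0,0],[0,0,0]],[190,[0,1,0],[0,0,0]],[190,[0,1,0],[0,0,0]],[190,[0,1,0],[0,0,0]],[190,[0,1,0],[0,0,0]],[190,[0,0,0],[0,0,0]],[190,[0,0,0],[0,0,0]]]}}

```text
time_s: 17.85
ee_pos: [568.8, 55.9, 206.9]
ee_rot: [180.0, -0.0, -25.9]
force: [-0.3, 0.1, 0.6]
gripper_width: 23.4
gripper_force: 0.0
```

Request:
{"name": "servo_tool", "arguments": {"steps": [[190,[0,0.5,0],[0,0,0]],[190,[0,0.5,0],[0,0,0]],[190,[0,0.5,0],[0,0,0]],[190,[0,0.5,0],[0,0,0]],[190,[0,0,0],[0,0,0]],[190,[0,0,0],[0,0,0]],[190,[0,0,0],[0,0,0]],[190,[0,0,0],[0,0,0]],[190,[0,0,0],[0,0,0]],[190,[0,0,0],[0,0,0]]]}}

```text
time_s: 18.85
ee_pos: [568.2, 54.8, 206.9]
ee_rot: [-179.9, -0.0, -25.8]
force: [2.9, 5.0, -2.3]
gripper_width: 23.1
gripper_force: 2.7
```

Request:
{"name": "servo_tool", "arguments": {"steps": [[190,[0,0.5,0],[0,0,0]],[190,[0,0.5,0],[0,0,0]],[190,[0,0.5,0],[0,0,0]],[190,[0,0.5,0],[0,0,0]],[190,[0,0,0],[0,0,0]],[190,[0,0,0],[0,0,0]],[190,[0,0,0],[0,0,0]],[190,[0,0,0],[0,0,0]],[190,[0,0,0],[0,0,0]],[190,[0,0,0],[0,0,0]]]}}

```text
time_s: 19.85
ee_pos: [567.9, 54.2, 206.9]
ee_rot: [-179.8, -0.0, -25.9]
force: [4.0, 7.4, -3.0]
gripper_width: 23.1
gripper_force: 4.5
```

Request:
{"name": "servo_tool", "arguments": {"steps": [[190,[0,0.5,0],[0,0,0]],[190,[0,0.5,0],[0,0,0]],[190,[0,0.5,0],[0,0,0]],[190,[0,0,0],[0,0,0]],[190,[0,0,0],[0,0,0]],[190,[0,0,0],[0,0,0]],[190,[0,0,0],[0,0,0]],[190,[0,0,0],[0,0,0]],[190,[0,0,0],[0,0,0]],[190,[0,0,0],[0,0,0]]]}}

```text
time_s: 20.85
ee_pos: [567.3, 53.1, 206.9]
ee_rot: [-179.7, -0.0, -25.9]
force: [3.7, 8.5, -3.0]
gripper_width: 23.2
gripper_force: 4.8
```

Request:
{"name": "servo_tool", "arguments": {"steps": [[190,[0,0.5,0],[0,0,0]],[190,[0,0.5,0],[0,0,0]],[190,[0,0.5,0],[0,0,0]],[190,[0,0,0],[0,0,0]],[190,[0,0,0],[0,0,0]],[190,[0,0,0],[0,0,0]],[190,[0,0,0],[0,0,0]],[190,[0,0,0],[0,0,0]],[190,[0,0,0],[0,0,0]],[190,[0,0,0],[0,0,0]]]}}

```text
time_s: 21.85
ee_pos: [567.1, 52.7, 206.9]
ee_rot: [-179.6, -0.0, -25.9]
force: [5.1, 12.3, -3.0]
gripper_width: 23.3
gripper_force: 6.3
```

Request:
{"name": "servo_tool", "arguments": {"steps": [[190,[0,-2,0],[0,0,0]],[190,[0,-2,0],[0,0,0]],[190,[0,-2,0],[0,0,0]],[190,[0,-2,0],[0,0,0]],[190,[0,-2,0],[0,0,0]],[190,[0,-2,0],[0,0,0]],[190,[0,-1,0],[0,0,0]],[190,[0,-1,0],[0,0,0]],[190,[0,0,0],[0,0,0]],[190,[0,0,0],[0,0,0]]]}}

```text
time_s: 22.85
ee_pos: [571.7, 61.9, 206.9]
ee_rot: [180.0, -0.0, -25.9]
force: [-0.2, -1.1, 0.4]
gripper_width: 23.1
gripper_force: 0.5
```

Request:
{"name": "servo_tool", "arguments": {"steps": [[190,[0,-0.5,0],[0,0,0]],[190,[0,-0.5,0],[0,0,0]],[190,[0,-0.5,0],[0,0,0]],[190,[0,-0.5,0],[0,0,0]],[190,[0,-0.5,0],[0,0,0]],[190,[0,-0.5,0],[0,0,0]],[190,[0,0,0],[0,0,0]],[190,[0,0,0],[0,0,0]],[190,[0,0,0],[0,0,0]],[190,[0,0,0],[0,0,0]]]}}

```text
time_s: 23.85
ee_pos: [572.4, 63.9, 206.8]
ee_rot: [179.8, 0.0, -25.8]
force: [-3.0, -4.6, 1.9]
gripper_width: 23.6
gripper_force: 2.8
```

Request:
{"name": "servo_tool", "arguments": {"steps": [[190,[0,-0.5,0],[0,0,0]],[190,[0,-0.5,0],[0,0,0]],[190,[0,-0.5,0],[0,0,0]],[190,[0,-0.5,0],[0,0,0]],[190,[0,-0.5,0],[0,0,0]],[190,[0,-0.5,0],[0,0,0]],[190,[0,0,0],[0,0,0]],[190,[0,0,0],[0,0,0]],[190,[0,0,0],[0,0,0]],[190,[0,0,0],[0,0,0]]]}}

```text
time_s: 24.85
ee_pos: [573.3, 66.3, 206.9]
ee_rot: [179.8, 0.1, -25.9]
force: [-4.0, -5.5, 1.6]
gripper_width: 23.4
gripper_force: 3.5
```

Request:
{"name": "servo_tool", "arguments": {"steps": [[190,[0,-0.5,0],[0,0,0]],[190,[0,-0.5,0],[0,0,0]],[190,[0,-0.5,0],[0,0,0]],[190,[0,-0.5,0],[0,0,0]],[190,[0,0,0],[0,0,0]],[190,[0,0,0],[0,0,0]],[190,[0,0,0],[0,0,0]],[190,[0,0,0],[0,0,0]],[190,[0,0,0],[0,0,0]],[190,[0,0,0],[0,0,0]]]}}

```text
time_s: 25.85
ee_pos: [573.7, 67.5, 206.8]
ee_rot: [179.7, 0.1, -25.9]
force: [-5.1, -6.8, 2.3]
gripper_width: 23.5
gripper_force: 4.4
```

Request:
{"name": "servo_tool", "arguments": {"steps": [[190,[0,-0.5,0],[0,0,0]],[190,[0,-0.5,0],[0,0,0]],[190,[0,-0.5,0],[0,0,0]],[190,[0,-0.5,0],[0,0,0]],[190,[0,-0.5,0],[0,0,0]],[190,[0,-0.5,0],[0,0,0]],[190,[0,0,0],[0,0,0]],[190,[0,0,0],[0,0,0]],[190,[0,0,0],[0,0,0]],[190,[0,0,0],[0,0,0]]]}}

```text
time_s: 26.85
ee_pos: [574.8, 70.0, 206.8]
ee_rot: [179.7, 0.1, -25.9]
force: [-5.6, -7.8, 2.9]
gripper_width: 23.0
gripper_force: 4.8
```

Request:
{"name": "servo_tool", "arguments": {"steps": [[190,[0,4,0],[0,0,0]],[190,[0,1,0],[0,0,0]],[150,[0,0,-20],[0,0,0]],[150,[0,0,-20],[0,0,0]],[150,[0,0,-15],[0,0,0]],[150,[0,0,0],[0,0,-0.145]],[150,[0,0,0],[0,0,-0.145]],[150,[0,0,0],[0,0,-0.145]],[150,[0,0,0],[0,0,-0.145]],[150,[0,0,0],[0,0,-0.145]]]}}

```text
time_s: 27.85
ee_pos: [574.9, 68.4, 262.0]
ee_rot: [-179.9, -0.1, 16.0]
force: [-0.1, 0.5, 0.3]
gripper_width: 37.4
gripper_force: 0.0
```

Request:
{"name": "servo_tool", "arguments": {"steps": [[150,[0,0,0],[0,0,-0.145]],[150,[0,0,0],[0,0,-0.145]],[150,[0,0,0],[0,0,-0.145]],[150,[0,0,0],[0,0,-0.145]],[150,[0,0,0],[0,0,-0.145]],[150,[0,0,0],[0,0,-0.145]],[150,[0,0,0],[0,0,-0.145]],[150,[0,0,0],[0,0,-0.145]],[150,[0,0,0],[0,0,-0.145]],[150,[0,0,0],[0,0,-0.145]]]}}

```text
time_s: 28.85
ee_pos: [574.9, 68.5, 262.0]
ee_rot: [179.9, -0.1, 99.1]
force: [0.5, 0.3, 0.6]
gripper_width: 37.5
gripper_force: 0.0
```

Request:
{"name": "servo_tool", "arguments": {"steps": [[150,[0,0,0],[0,0,-0.145]],[150,[0,0,0],[0,0,-0.145]],[150,[0,0,0],[0,0,-0.145]],[150,[0,0,0],[0,0,-0.145]],[150,[0,0,0],[0,0,-0.145]],[150,[0,0,0],[0,0,-0.145]],[150,[0,0,0],[0,0,0]],[150,[0,0,0],[0,0,0]],[150,[0,0,0],[0,0,0]],[150,[0,0,0],[0,0,0]]]}}

```text
time_s: 29.85
ee_pos: [574.5, 67.8, 261.9]
ee_rot: [180.0, 0.0, 148.5]
force: [0.4, -0.5, 0.3]
gripper_width: 37.6
gripper_force: 0.0
```

```bash
python3 - <<'E'
from h import *
s=state();print(s['ee_pos'],s['ee_rot'],s['force'],s['gripper_width'],s['qpos'])
p=shot('wrist','w4.png')
E
```

```text
[574.5349974   67.76457505 261.92817562] [1.79983379e+02 3.82675024e-03 1.48544346e+02] [ 0.37435573 -0.5422524   0.27372209] 37.588825710304725 [ 5.58180851e+00  1.77824664e+01  8.66353112e+01  1.13198867e-02
  7.55691565e+01 -5.29653579e+01]
```

View pics/w4.png

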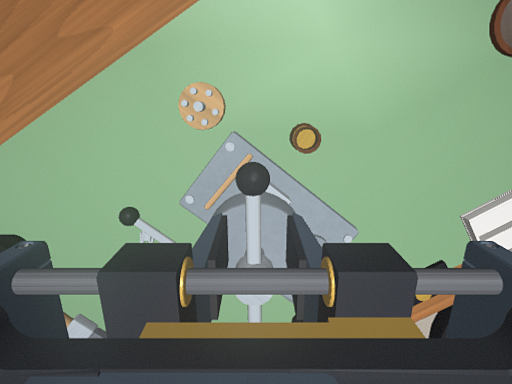

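Request:
{"name": "servo_tool", "arguments": {"steps": [[150,[0,0,20],[0,0,0]],[150,[0,0,20],[0,0,0]],[150,[0,0,15],[0,0,0]],[190,[0,0,0],[0,0,0]],[190,[0,0,0],[0,0,0]],[190,[0,0,0],[0,0,0]],[190,[0,2,0],[0,0,0]],[190,[0,2,0],[0,0,0]],[190,[0,1,0],[0,0,0]],[190,[0,0,0],[0,0,0]]]}}

```text
time_s: 30.9
ee_pos: [576.5, 70.4, 207.8]
ee_rot: [-179.8, 0.1, 148.6]
force: [-3.0, -4.9, 4.6]
gripper_width: 23.3
gripper_force: 3.0
```

Request:
{"name": "servo_tool", "arguments": {"steps": [[190,[-0.4,2.8,0],[0,0,0.05]],[190,[-0.4,2.8,0],[0,0,0.05]],[190,[-0.4,2.8,0],[0,0,0.05]],[190,[-0.4,2.8,0],[0,0,0.05]],[190,[-0.4,2.8,0],[0,0,0.05]],[190,[-0.4,2.8,0],[0,0,0.05]],[190,[-0.4,2.8,0],[0,0,0.05]],[190,[-0.4,2.8,0],[0,0,0.05]],[190,[0,0,0],[0,0,0]],[190,[0,0,0],[0,0,0]]]}}

```text
time_s: 31.9
ee_pos: [593.2, 85.2, 207.6]
ee_rot: [-179.8, 0.1, 125.7]
force: [-3.9, -4.0, 3.4]
gripper_width: 23.2
gripper_force: 2.5
```

Request:
{"name": "servo_tool", "arguments": {"steps": [[190,[-0.8,5.6,0],[0,0,0.1]],[190,[-0.8,5.6,0],[0,0,0.1]],[190,[-0.8,5.6,0],[0,0,0.1]],[190,[-0.8,5.6,0],[0,0,0.1]],[190,[-0.8,5.6,0],[0,0,0.1]],[190,[-0.8,5.6,0],[0,0,0.1]],[190,[-0.8,5.6,0],[0,0,0.1]],[190,[0,0,0],[0,0,0]],[190,[0,0,0],[0,0,0]],[190,[0,0,0],[0,0,0]]]}}

```text
time_s: 32.9
ee_pos: [631.1, 93.0, 206.8]
ee_rot: [-179.8, 0.1, 85.6]
force: [-4.2, -2.5, 1.1]
gripper_width: 23.3
gripper_force: 2.2
```

Request:
{"name": "servo_tool", "arguments": {"steps": [[190,[-0.8,5.6,0],[0,0,0.1]],[190,[-0.8,5.6,0],[0,0,0.1]],[190,[-0.8,5.6,0],[0,0,0.1]],[190,[-0.8,5.6,0],[0,0,0.1]],[190,[-0.8,5.6,0],[0,0,0.1]],[190,[-0.8,5.6,0],[0,0,0.1]],[190,[-0.8,5.6,0],[0,0,0.1]],[190,[0,0,0],[0,0,0]],[190,[0,0,0],[0,0,0]],[190,[0,0,0],[0,0,0]]]}}

```text
time_s: 33.9
ee_pos: [664.9, 74.4, 206.6]
ee_rot: [-179.9, 0.1, 45.5]
force: [-6.2, -0.8, 0.6]
gripper_width: 23.2
gripper_force: 2.2
```

Request:
{"name": "servo_tool", "arguments": {"steps": [[190,[0,-4,0],[0,0,0]],[190,[0,-2,0],[0,0,0]],[150,[0,0,0],[0,0,0]],[150,[0,0,0],[0,0,0]],[150,[0,0,-20],[0,0,0]],[150,[0,0,-30],[0,0,0]],[150,[0,0,-30],[0,0,0]],[150,[0,0,-20],[0,0,0]],[150,[-30,-10,0],[0,0,0]],[150,[-40,-10,0],[0,0,0]]]}}

```text
time_s: 34.9
ee_pos: [599.2, 43.0, 307.1]
ee_rot: [179.9, -0.1, 45.6]
force: [-0.2, -0.2, 1.4]
gripper_width: 37.3
gripper_force: 0.0
```

Request:
{"name": "servo_tool", "arguments": {"steps": [[150,[-40,-20,0],[0,0,0]],[150,[-40,-20,0],[0,0,0]],[150,[-40,-20,0],[0,0,0]],[150,[-40,-20,0],[0,0,0]],[150,[-30,-20,0],[0,0,0]],[150,[0,0,0],[0,0,0]],[150,[0,0,0],[0,0,0]],[150,[0,0,0],[0,0,0]],[150,[0,0,0],[0,0,0]],[150,[0,0,0],[0,0,0]]]}}

```text
time_s: 35.9
ee_pos: [394.8, -22.7, 306.6]
ee_rot: [-180.0, 0.0, 45.5]
force: [-0.5, 0.9, -1.3]
gripper_width: 37.3
gripper_force: 0.0
```

```bash
python3 - <<'E'
from h import *
s=state();print(s['ee_pos'],s['ee_rot'],s['force'],s['time_s'])
p=shot('top');cv2.imwrite('pics/t5.png',cv2.resize(p['color'][110:290,190:400,::-1],None,fx=3,fy=3,interpolation=2))
E
```

```text
[394.75191954 -22.65901809 306.63775278] [-1.79977133e+02  2.25839942e-02  4.55119229e+01] [-0.47321891  0.89347596 -1.2811482 ] 35.9
```

View pics/t5.png

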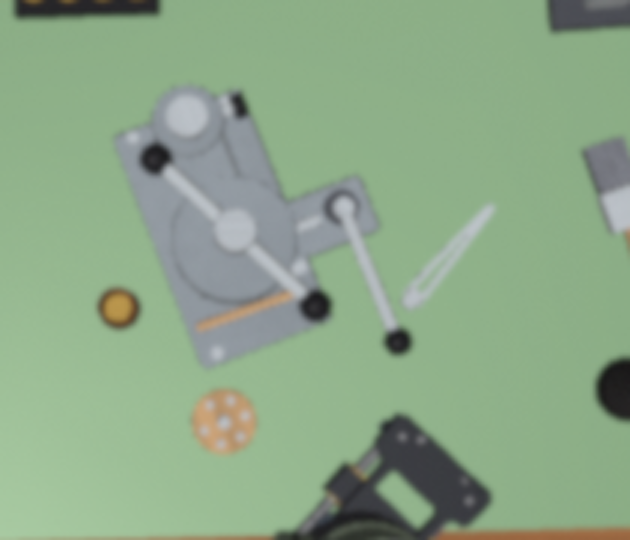

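The bar has turned about 106°, the lever lies parallel to the base at its stop, and the bystanders look undisturbed.

```bash
python3 -c "
from h import *
print(ticket.job_done())"
```

```text
the job is handed in; nothing more can be done
None
```

I pushed the cam lever to its stop, felt the back go solid counter-clockwise at about 13 N, and then loosened it clockwise by about 1.85 rad; the cam is still closed, the bystanders look unmoved in the last top view, and the job is handed in.

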